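# Roll the contact wheel into its parking dock

### The job

The belt grinder's rubber-tyred contact wheel is standing on its tread on the bench. Roll it along the bench on its tread, without lifting it or letting it tip over, into the wooden parking dock, gently right up to the dock's end stop without ramming it, and leave it standing there by itself, still. Leave the other things on the bench alone.

Things in the scene. Friction and masses are not known exactly. Their poses are not given: they have to be found in the camera images.
- wheel: Contact wheel standing free on its tread: black rubber tyre, aluminium hub, steel axle stubs. 84 mm diameter, 34 mm wide, 68 mm over the axle ends (axle 10 mm thick; 20 mm collars 3 mm deep on the faces). Origin: its centre, 42 mm up. y: the axle; at the start z is up, x roughly towards the dock. Pushed at both stubs from behind it rolls and stops soon when let go; gripped, it may drag unturned.
- dock: Pale wood parking dock fixed to the bench, a U with no floor: two cheeks 10 mm high, 16 mm thick, a 58 mm lane between, an end stop 30 mm high. Origin: on the bench in the lane, under a parked wheel's centre. x: along the lane from open end to stop. Cheeks from x = -50 to +44 mm, stop face at +44 mm; a wheel touching it has its centre at about x = +3 mm.
- felt_wheel: Bystander, leave alone: tan felt polishing wheel lying flat, 72 mm diameter, 22 mm high. Origin: centre of its underside.
- bangle_gauge: Bystander, leave alone: brass ring lying flat, 68 mm outside diameter, 16 mm high. Origin: centre of its underside.
- paste_jar: Bystander, leave alone: small amber glass jar with a black lid, 52 mm diameter, 55 mm high. Origin: centre of its underside.
Mind the look-alikes: they are no part of the job. There is more than one size of the wheel; the job needs the middle-sized.

How it is judged:
On the way:
1. the wheel has rolled on its tread through more than a third of a turn (angle between wheel's own z axis and vertical above 2.1 rad), for 0.1 s.
At the end, for the whole second after the job is handed in: The wheel stands on its tread on the bench between the dock's cheeks, its centre no more than about 13 mm short of touching the stop and within 15 mm of the middle of the lane, its axle within 15 degrees of square to the lane, at rest (below 20 mm/s) (x of wheel in the frame of dock between -0.01 and 0.012 m and y of wheel in the frame of dock between -0.015 and 0.015 m and height (world z) of wheel below 0.046 m and angle between the y axis of wheel and the y axis of dock, either way round below 0.26 rad and linear speed of wheel below 0.02 m/s).
It fails at once if the wheel tips: its axle more than 25 degrees from level (angle between wheel's own y axis and vertical below 1.134 rad or angle between wheel's own y axis and vertical above 2.007 rad).
It fails at once if the wheel is lifted more than 12 mm off the bench (height (world z) of wheel above 0.054 m).
It fails at once if a bystander is moved more than 20 mm (distance of any of felt_wheel, bangle_gauge, paste_jar from where it was at the start of the episode above 0.02 m).
It fails at once if the wheel is rammed against the dock with more than 30 N (contact force between wheel and dock above 30 N).
It also fails if it takes over 42 s, if anything falls off the work surface, if the arm or the gripper's body presses on something with over 40 N, if the wrist force passes 120 N, or if a joint passes its speed limit or range.

### The arm

A 6-joint arm with a two-finger parallel gripper is mounted at the origin on the work surface. World frame = base frame: x ahead of the robot, y to its left, z up, the work surface at z = 0. Lengths are in m, angles in rad, forces in N, time in s.
With the tool pointing down it reaches from about 0.15 to 0.775 m from the base axis. Payload 6.1 kg.
Tool frame: the origin (TCP) lies on the centre line of the jaws, within the pads' length; the fingertips stand 17 mm ahead of it and the grasp point (between the pads) lies 2 mm behind it (bot.nose_length is the distance from the TCP to the fingertips, in m); z points along the fingers, y is the line along which they close (so a half turn about z gives the same grasp; the last joint's range is limited). The gripper opens to 85 mm and grips with 20 to 120 N. Pads are 22 mm wide; open, the fingers measure 114 mm over their backs; the gripper's body (76 mm by 85 mm) begins 54 mm behind the grasp point. The pads swing forward as they close: fully open they stand 13 mm farther back than shut.
Start: joints at [1.165, 0.126, -0.04, 1.405, 0, 1.571], TCP at [0.207, 0.482, 0.248] pointing down, gripper open.
Joint ranges: [-2.72, 2.72], [-0.95, 1.95], [-1.27, 1.35], [-1.78, 2.02], [-1.46, 1.47], [-3.14, 3.14]. Speed limits (rad/s): [2.39, 2.39, 3.01, 3.14, 3.14, 3.14].

### API

Orientations are given as a rotation vector (axis times angle).
In Python, from station import bot gives the robot as it stands.
- The arm moves only by the tool jog_arm, never from a script. Its argument "rows" is a list of rows, each an object of numbers: "tx", "ty", "tz": the shift along the world's x, y, z in units of 30 mm (1.0 is 30 mm); "turn": the turn about the world's z in units of 6 degrees (1.0 is 6 degrees); "jaw": the gripper's target within -1 to 1 (fully open at 1, half-way at 0, shut at -1). A call has 1 to 12 rows; each row shifts and turns the commanded pose from where the row before left it; what a row does not reach is not made up. A row lasts 1/12 s, in which the tool goes at most 41.7 mm and 7.16 degrees, less where a joint would pass 70% of its speed; a pose out of reach is approached as far as the arm can. A call is refused whole if a number of a shift passes 1 or a number of a turn 1, either way. A call with a gripper value outside its range is refused whole. The fingers move at their own pace and stop on an object; the grip force is fixed at half the most. Time passes only in rows, so rows that do not move let the fingers close. It gives the time, the measured TCP pose, the force, the opening and the grip force at its end, in the units of the state.
- bot.observe(): the state, without advancing time (a new reading comes with each control period).
- bot.snapshot(name): name is "scene" or "top"; returns the picture (480x640x3 uint8, blue, green, red); there is no depth.
- bot.get_calibration(name): a dict with "fovy" (degrees; the focal length in pixels is half the picture's height over the tangent of half this angle, whatever the lens; pixels are square), "cx", "cy" (the principal point, pixels), "R" (3x3) and "t" (3): a world point X has camera coordinates R X + t. Camera axes: x right, y down, z forward; pixel columns grow to the right and rows downward; lengths in m; the calibration is good to about 2 mm. A picture is of the moment at which its call begins. get_calibration takes no time and is no camera call.
- bot.close_job(): hands the job in; it is judged then, once.
Trained networks look in the newest picture that a camera, given by its name, has taken for a name from the list of things; names that differ only in an ending like _2 or _b are one class to them, and where a whole thing is asked for, a point or a joint stands for the part that bears it (a point fixed in the world has none). Each returns a list of dicts, best first, with "confidence" (0 to 1); they miss things now and then, are a little off and sometimes report something else, mostly with a low value. They report only what shows in the picture. A call takes as long as a camera call. They do not tell look-alikes from the thing itself.
- bot.cut_out(thing, camera): "region" (480x640 bool, what is visible of it) and "box" ([left, top, right, bottom] in pixels, round what is visible of it).
- bot.place_of(thing, camera): "at" ([row, column] in pixels: a listed point, or the origin of a listed thing).
The state is a dict: "time": time; "joint_pos": joint angles; "joint_vel": joint speeds; "effort": joint torques, N m; "ee_pos": TCP position; "ee_rot": TCP orientation; "contact_force": force on the tool from outside, world axes, zero at the start; "ft_torque": the same for the moment, N m; "finger_gap": opening from 0.0 (shut) to 1.0 (fully open); "grasp_force": force on a finger pad.
Only numpy, scipy, OpenCV 4.12 (cv2) and the standard library are available. Lean on these libraries where they do the work, as an engineer would, in place of code of your own. Each camera call takes 0.05 s, during which the arm holds its last target. There are 200 camera calls.

## Working session

There is one attempt and no reset: what is moved stays moved. The work goes in short steps, Python scripts to look and compute and a tool call to move; the robot and the scene stay as the last step left them, time stands still between calls to the robot, and variables do not carry over. Pictures are saved under pics/ and viewed, at most 10 in all, crops included, and the job is handed in when it is done.

Besides the shell and the picture viewer there is one more tool, called as name([rows], argument=value, ...), one row to a line, values as JSON. jog_arm: Moves the arm, as the interface text tells. Its arguments: {"type":"object","properties":{"rows":{"type":"array","items":{"type":"object","properties":{"tx":{"type":"number"},"ty":{"type":"number"},"tz":{"type":"number"},"turn":{"type":"number"},"jaw":{"type":"number"}}}}},"required":["rows"]}

```bash
mkdir -p pics; cat > h.py <<'E'
import numpy as np, cv2
from station import bot
def ray(cam,row,col,z):
    c=bot.get_calibration(cam); f=240/np.tan(np.radians(c["fovy"])/2)
    R=np.array(c["R"]);t=np.array(c["t"])
    o=-R.T@t; d=R.T@np.array([(col-c["cx"])/f,(row-c["cy"])/f,1])
    return o+d*(z-o[2])/d[2]
def proj(cam,X):
    c=bot.get_calibration(cam); f=240/np.tan(np.radians(c["fovy"])/2)
    p=np.array(c["R"])@np.array(X)+np.array(c["t"]); return p[1]/p[2]*f+c["cy"],p[0]/p[2]*f+c["cx"]
E
python3 - <<'E'
from h import *
for cam in("scene","top"):
    cv2.imwrite(f"pics/{cam}0.png",bot.snapshot(cam))
    c=bot.get_calibration(cam); print(cam,c["fovy"],c["cx"],c["cy"],(-np.array(c["R"]).T@np.array(c["t"])).round(3),np.array(c["R"]).round(2).tolist())
    for th,z in(("wheel",.042),("dock",0),("felt_wheel",0),("bangle_gauge",0),("paste_jar",0)):
        for r in bot.place_of(th,cam): print(cam,th,np.round(r["at"]),round(r["confidence"],2),ray(cam,*r["at"],z).round(3))
        if cam=="top" and th in("wheel","dock"):
            for r in bot.cut_out(th,cam): print(" cut",th,r["box"],round(r["confidence"],2))
print(bot.observe())
E
```

```text
scene 47.007494172661694 325.6478059820278 237.77454153446186 [ 1.16  -0.529  1.075] [[0.68, 0.73, 0.0], [0.57, -0.53, -0.62], [-0.45, 0.43, -0.78]]
scene wheel [268. 227.] 0.98 [ 0.473 -0.189  0.042]
scene wheel [284. 291.] 0.92 [ 0.607 -0.111  0.042]
scene wheel [307. 327.] 0.68 [ 0.704 -0.092  0.042]
scene dock [226. 346.] 0.8 [0.543 0.124 0.   ]
scene dock [331. 177.] 0.26 [ 0.507 -0.358  0.   ]
scene felt_wheel [170. 405.] 0.58 [0.512 0.382 0.   ]
scene bangle_gauge [348. 221.] 0.98 [ 0.604 -0.311  0.   ]
top 47.95015381947065 326.8033971104788 247.00296135286516 [ 0.352 -0.009  1.304] [[0.0, -1.0, -0.03], [-0.98, 0.0, -0.19], [0.19, 0.03, -0.98]]
top wheel [291. 422.] 0.93 [ 0.495 -0.197  0.042]
top wheel [203. 371.] 0.61 [ 0.71  -0.081  0.042]
top wheel [246. 383.] 0.57 [ 0.604 -0.107  0.042]
 cut wheel [400.1, 265.0, 444.3, 319.7] 0.91
 cut wheel [365.1, 234.5, 400.9, 258.6] 0.89
 cut wheel [360.1, 193.0, 379.5, 218.0] 0.8
top dock [277. 288.] 0.73 [0.536 0.121 0.   ]
 cut dock [257.3, 255.2, 312.1, 298.8] 0.7
top felt_wheel [284. 188.] 0.78 [0.519 0.368 0.   ]
top bangle_gauge [246. 464.] 0.65 [ 0.612 -0.31   0.   ]
top paste_jar [292. 488.] 0.65 [ 0.497 -0.362  0.   ]
{'time': 0.7, 'joint_pos': array([ 1.16499977e+00,  1.25787876e-01, -3.95962325e-02,  1.40540584e+00,
        2.36021851e-05,  1.57082861e+00]), 'joint_vel': array([-9.65408889e-05, -1.58990097e-03, -2.05960225e-04,  4.43338611e-04,
        3.05941700e-04,  4.59715247e-04]), 'effort': array([ 7.75768603e-04, -4.35556233e+01,  3.53024304e+01,  7.33633715e-04,
        1.34953593e-04,  6.35874244e-06]), 'ee_pos': array([0.20723097, 0.48234981, 0.24830262]), 'ee_rot': array([-6.33104462e-01, -3.07711650e+00, -1.72851456e-05]), 'contact_force': array([ 0.33211246,  0.17836112, -0.22946545]), 'ft_torque': array([-0.01733172,  0.01496107,  0.00034589]), 'grasp_force': 0.0, 'finger_gap': 1.0004709412748543}
```

```bash
python3 - <<'E'
import cv2
a=cv2.imread("pics/top0.png");b=cv2.imread("pics/scene0.png")
cv2.imwrite("pics/topc.png",cv2.resize(a[180:340,240:454],None,fx=3.7,fy=3.7,interpolation=cv2.INTER_CUBIC))
cv2.imwrite("pics/scenec.png",cv2.resize(b[180:380,150:416],None,fx=3,fy=3,interpolation=cv2.INTER_CUBIC))
E
```

```text
(no output)
```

View pics/topc.png

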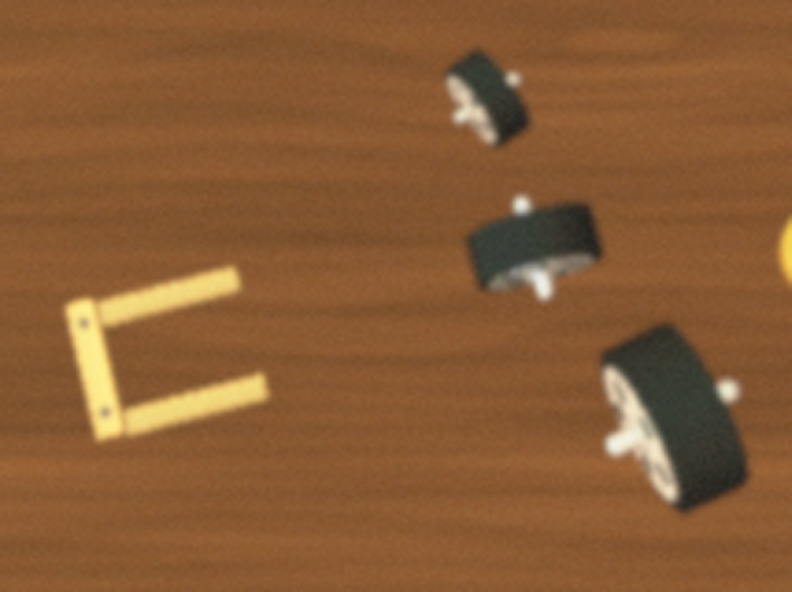

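View pics/scenec.png

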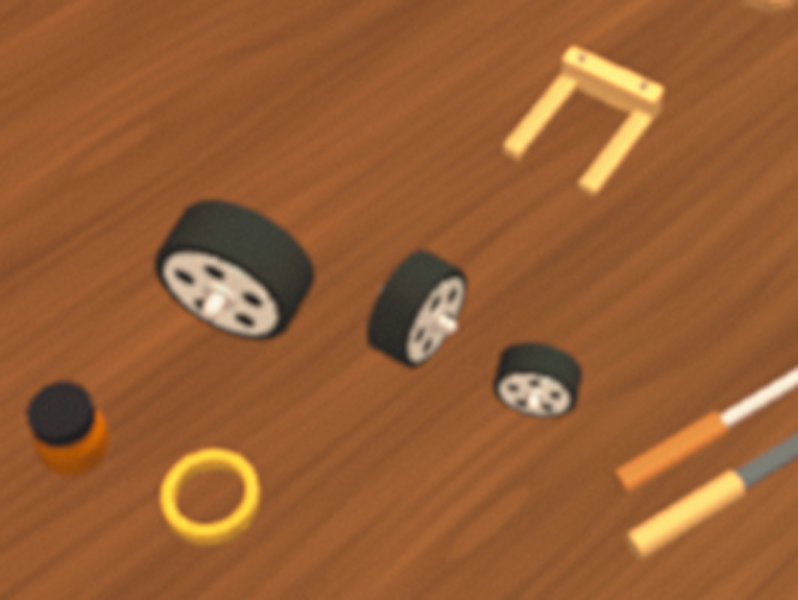

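Top-view candidates for the wheel are the big one at px (col 422, row 291), the middle one at (383, 246) and the small one at (371, 203). The pale dock at (288, 277) is the only one in view; the two handled tools and the felt wheel are no part of the job. I choose the middle wheel at (383, 246): its 36 px length matches 84 mm. Next I'll fit the models to the silhouettes.

```bash
cat >> h.py <<'E'
from scipy.optimize import minimize
S=4
def fill(m,cam,pts):
    p=np.array([proj(cam,X)[::-1] for X in pts])*S
    cv2.fillConvexPoly(m,cv2.convexHull(p.astype(np.float32)).astype(np.int32),1)
def pl(p,L):
    x,y,a=p; c,s=np.cos(a),np.sin(a); L=np.array(L); return np.c_[x+c*L[:,0]-s*L[:,1],y+s*L[:,0]+c*L[:,1],L[:,2]]
def cyl(r,h): return [[r*np.cos(t),e*h,.042+r*np.sin(t)] for t in np.linspace(0,6.283,40) for e in(-1,1)]
def box(x0,x1,y0,y1,z): return [[x,y,k] for x in(x0,x1) for y in(y0,y1) for k in(0,z)]
WHEEL=[cyl(.042,.017),cyl(.005,.034)]
DOCK=[box(-.05,.044,.029,.045,.01),box(-.05,.044,-.045,-.029,.01),box(.044,.06,-.045,.045,.03)]
def fit(parts,x0,masks):
    def cost(p):
        k=0
        for cam,M in masks.items():
            m=np.zeros((480*S,640*S),np.uint8)
            for q in parts: fill(m,cam,pl(p,q))
            m=cv2.resize(m.astype(np.float32),(640,480),interpolation=cv2.INTER_AREA)
            k+=np.abs(m-M).sum()/M.sum()
        return k
    x0=np.array(x0)
    r=minimize(cost,x0,method="Nelder-Mead",options=dict(initial_simplex=np.vstack([x0,x0+[.012,0,0],x0+[0,.012,0],x0+[0,0,.15]]),xatol=2e-4,fatol=1e-4,maxiter=120))
    return r.x,r.fun
def pick(th,cam,xyz):
    v,u=proj(cam,xyz); rs=bot.cut_out(th,cam)
    rs=[r for r in rs if abs((r["box"][0]+r["box"][2])/2-u)<20 and abs((r["box"][1]+r["box"][3])/2-v)<20]
    return rs[0]["region"].astype(np.float32) if rs else None
def locate(th,x0,cams=("top","scene"),snap=True):
    M={}
    for c in cams:
        if snap: bot.snapshot(c)
        m=pick(th,c,[x0[0],x0[1],.03])
        if m is not None: M[c]=m
    parts=WHEEL if th=="wheel" else DOCK
    for c in M: p,f=fit(parts,x0,{c:M[c]}); print(th,c,p.round(4),round(np.degrees(p[2]),1),round(f,3))
    p,f=fit(parts,x0,M); print(th,"both",p.round(4),round(np.degrees(p[2]),1),round(f,3)); return p
E
python3 - <<'E'
from h import *
a=np.radians(104)
w=locate("wheel",[.604,-.107,a]); d=locate("dock",[.538,.121,a])
c,s=np.cos(d[2]),np.sin(d[2]); e=w[:2]-d[:2]; print("wheel in dock",c*e[0]+s*e[1],-s*e[0]+c*e[1],np.degrees(w[2]-d[2]))
im=bot.snapshot("top")
for p,P in((w,WHEEL),(d,DOCK)):
    for q in P:
        h=cv2.convexHull(np.array([proj("top",X)[::-1] for X in pl(p,q)],np.float32)); 
        if p is w or 1: 
            P4=h
            im4=globals().get("im4"); im4=cv2.resize(im,None,fx=4,fy=4) if im4 is None else im4
            cv2.polylines(im4,[(h*4+1.5).astype(np.int32)],True,(255,255,0),1)
cv2.imwrite("pics/fit.png",im4[840:1260,960:1680])
E
```

```text
Traceback (most recent call last):
  File "h.py", line 45, in locate
    for c in M: p,f=fit(parts,x0,{c:M[c]}); print(th,c,p.round(4),round(np.degrees(p[2]),1),round(f,3))
                    ~~~^^^^^^^^^^^^^^^^^^^
  File "h.py", line 32, in fit
    r=minimize(cost,x0,method="Nelder-Mead",options=dict(initial_simplex=np.vstack([x0,x0+[.012,0,0],x0+[0,.012,0],x0+[0,0,.15]]),xatol=2e-4,fatol=1e-4,maxiter=120))
  File "h.py", line 27, in cost
    for q in parts: fill(m,cam,pl(p,q))
                    ~~~~^^^^^^^^^^^^^^^
  File "h.py", line 14, in fill
    p=np.array([proj(cam,X)[::-1] for X in pts])*S
                ~~~~^^^^^^^
  File "h.py", line 9, in proj
    c=bot.get_calibration(cam); f=240/np.tan(np.radians(c["fovy"])/2)
ValueError: time passes only in moves, steps and waits
```

```bash
sed -i 's/bot.get_calibration(cam)/cal(cam)/; s/^from station import bot/from station import bot\nimport functools\ncal=functools.cache(bot.get_calibration)/' h.py
cat > run1.py <<'E'
from h import *
a=np.radians(104)
w=locate("wheel",[.604,-.107,a]); d=locate("dock",[.538,.121,a])
c,s=np.cos(d[2]),np.sin(d[2]); e=w[:2]-d[:2]; print("wheel in dock",c*e[0]+s*e[1],-s*e[0]+c*e[1],np.degrees(w[2]-d[2]))
im=cv2.resize(bot.snapshot("top"),None,fx=4,fy=4)
for p,P in((w,WHEEL),(d,DOCK)):
    for q in P:
        h=cv2.convexHull(np.array([proj("top",X)[::-1] for X in pl(p,q)],np.float32))
        cv2.polylines(im,[(h*4+1.5).astype(np.int32)],True,(255,255,0),1)
cv2.imwrite("pics/fit.png",im[840:1260,960:1680])
E
python3 run1.py
```

```text
wheel top [ 0.6008 -0.1102  1.8035] 103.3 0.092
wheel scene [ 0.5997 -0.1115  1.8677] 107.0 0.091
wheel both [ 0.6004 -0.1111  1.8378] 105.3 0.196
dock top [0.5369 0.1231 1.826 ] 104.6 0.148
dock scene [0.5371 0.1204 1.8292] 104.8 0.079
dock both [0.5371 0.1209 1.8241] 104.5 0.255
wheel in dock -0.24046532132003545 -0.003125515591521272 0.7817726216529224
```

View pics/fit.png

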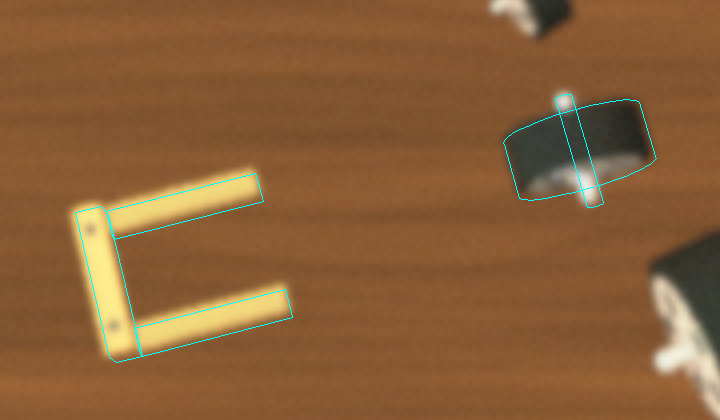

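The chosen middle wheel fits its 84 mm outline, with the crop overlay matching to about 1 px. It is 240 mm from the parked position, with its lateral and yaw errors near zero. The plan is to come from behind with half-open jaws and push both stubs along the lane.

jog_arm([
  {"tx":0.6,"ty":-0.9,"turn":-0.7,"jaw":0.13},
  {"tx":0.6,"ty":-0.9,"turn":-0.7,"jaw":0.13},
  {"tx":0.6,"ty":-0.9,"turn":-0.7,"jaw":0.13},
  {"tx":0.6,"ty":-0.9,"turn":-0.7,"jaw":0.13},
  {"tx":0.6,"ty":-0.9,"turn":-0.7,"jaw":0.13},
  {"tx":0.6,"ty":-0.9,"turn":-0.7,"jaw":0.13},
  {"tx":0.6,"ty":-0.9,"turn":-0.7,"jaw":0.13},
  {"tx":0.6,"ty":-0.9,"turn":-0.7,"jaw":0.13},
  {"tx":0.6,"ty":-0.9,"turn":-0.7,"jaw":0.13},
  {"tx":0.6,"ty":-0.9,"turn":-0.7,"jaw":0.13},
  {"tx":0.6,"ty":-0.9,"turn":-0.7,"jaw":0.13},
  {"tx":0.6,"ty":-0.9,"turn":-0.7,"jaw":0.13},
])

```text
invalid input
```

jog_arm([
  {"tx":0.53,"ty":-0.87,"jaw":0.13},
  {"tx":0.53,"ty":-0.87,"jaw":0.13},
  {"tx":0.53,"ty":-0.87,"jaw":0.13},
  {"tx":0.53,"ty":-0.87,"jaw":0.13},
  {"tx":0.53,"ty":-0.87,"jaw":0.13},
  {"tx":0.53,"ty":-0.87,"jaw":0.13},
  {"tx":0.53,"ty":-0.87,"jaw":0.13},
  {"tx":0.53,"ty":-0.87,"jaw":0.13},
  {"tx":0.53,"ty":-0.87,"jaw":0.13},
  {"tx":0.53,"ty":-0.87,"jaw":0.13},
  {"tx":0.53,"ty":-0.87,"turn":-0.3,"jaw":0.13},
  {"jaw":0.13},
])

```text
invalid input
```

jog_arm([
  {"tx":0.6,"ty":-0.9,"tz":0,"turn":-0.7,"jaw":0.13},
  {"tx":0.6,"ty":-0.9,"tz":0,"turn":-0.7,"jaw":0.13},
  {"tx":0.6,"ty":-0.9,"tz":0,"turn":-0.7,"jaw":0.13},
  {"tx":0.6,"ty":-0.9,"tz":0,"turn":-0.7,"jaw":0.13},
  {"tx":0.6,"ty":-0.9,"tz":0,"turn":-0.7,"jaw":0.13},
  {"tx":0.6,"ty":-0.9,"tz":0,"turn":-0.7,"jaw":0.13},
  {"tx":0.6,"ty":-0.9,"tz":0,"turn":-0.7,"jaw":0.13},
  {"tx":0.6,"ty":-0.9,"tz":0,"turn":-0.7,"jaw":0.13},
  {"tx":0.6,"ty":-0.9,"tz":0,"turn":-0.7,"jaw":0.13},
  {"tx":0.6,"ty":-0.9,"tz":0,"turn":-0.7,"jaw":0.13},
  {"tx":0.6,"ty":-0.9,"tz":0,"turn":-0.7,"jaw":0.13},
  {"tx":0.6,"ty":-0.9,"tz":0,"turn":-0.7,"jaw":0.13},
])

```text
time: 2.35
ee_pos: [0.4239, 0.1568, 0.2485]
ee_rot: [1.887, 2.511, 0.001]
contact_force: [0.7, 0.8, 0.7]
finger_gap: 0.563
grasp_force: 0.0
```

jog_arm([
  {"tx":0.53,"ty":-0.87,"tz":0,"turn":-0.3,"jaw":0.13},
  {"tx":0.53,"ty":-0.87,"tz":0,"turn":0,"jaw":0.13},
  {"tx":0.53,"ty":-0.87,"tz":0,"turn":0,"jaw":0.13},
  {"tx":0.53,"ty":-0.87,"tz":0,"turn":0,"jaw":0.13},
  {"tx":0.53,"ty":-0.87,"tz":0,"turn":0,"jaw":0.13},
  {"tx":0.53,"ty":-0.87,"tz":0,"turn":0,"jaw":0.13},
  {"tx":0.53,"ty":-0.87,"tz":0,"turn":0,"jaw":0.13},
  {"tx":0.53,"ty":-0.87,"tz":0,"turn":0,"jaw":0.13},
  {"tx":0.53,"ty":-0.87,"tz":0,"turn":0,"jaw":0.13},
  {"tx":0.53,"ty":-0.87,"tz":0,"turn":0,"jaw":0.13},
  {"tx":0.53,"ty":-0.87,"tz":0,"turn":0,"jaw":0.13},
  {"tx":0.53,"ty":-0.87,"tz":0,"turn":0,"jaw":0.13},
])

```text
time: 3.35
ee_pos: [0.6146, -0.1563, 0.2482]
ee_rot: [-1.923, -2.485, -0.0]
contact_force: [0.1, 0.6, 0.9]
finger_gap: 0.562
grasp_force: 0.0
```

jog_arm([
  {"tx":0,"ty":0,"tz":-1,"turn":0,"jaw":0.13},
  {"tx":0,"ty":0,"tz":-1,"turn":0,"jaw":0.13},
  {"tx":0,"ty":0,"tz":-1,"turn":0,"jaw":0.13},
  {"tx":0,"ty":0,"tz":-0.8,"turn":0,"jaw":0.13},
  {"tx":0,"ty":0,"tz":0,"turn":0,"jaw":0.13},
  {"tx":0,"ty":0,"tz":0,"turn":0,"jaw":0.13},
])

```text
time: 3.85
ee_pos: [0.6131, -0.1547, 0.1333]
ee_rot: [-1.921, -2.483, 0.002]
contact_force: [0.2, -1.4, 0.4]
finger_gap: 0.559
grasp_force: 0.0
```

```bash
python3 - <<'E'
from h import *
o=bot.observe(); print(o["time"],o["ee_pos"],o["ee_rot"],o["joint_pos"].round(2))
im=bot.snapshot("scene"); b=bot.snapshot("top")
cv2.imwrite("pics/a1.png",np.hstack([cv2.resize(im[200:350,200:350],None,fx=2.6,fy=2.6,interpolation=2),cv2.resize(b[170:320,320:470],None,fx=2.6,fy=2.6,interpolation=2)]))
E
```

```text
3.85 [ 0.61314065 -0.15465088  0.13332117] [-1.92057385e+00 -2.48256133e+00  1.95253038e-03] [-0.25  0.35 -0.    1.22 -0.    1.07]
```

View pics/a1.png

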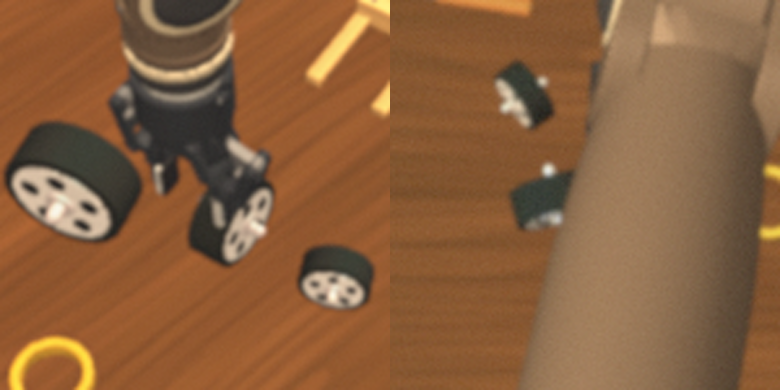

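The right finger is just behind the wheel and no finger overlaps it. The wheel is at about (230, 230) in the left panel, and the big wheel is clear. I'll descend to stub height.

jog_arm([
  {"tx":0,"ty":0,"tz":-0.5,"turn":0,"jaw":0.13},
  {"tx":0,"ty":0,"tz":-0.5,"turn":0,"jaw":0.13},
  {"tx":0,"ty":0,"tz":-0.5,"turn":0,"jaw":0.13},
  {"tx":0,"ty":0,"tz":-0.5,"turn":0,"jaw":0.13},
  {"tx":0,"ty":0,"tz":-0.5,"turn":0,"jaw":0.13},
  {"tx":0,"ty":0,"tz":-0.5,"turn":0,"jaw":0.13},
  {"tx":0,"ty":0,"tz":-0.1,"turn":0,"jaw":0.13},
  {"tx":0,"ty":0,"tz":0,"turn":0,"jaw":0.13},
])

```text
time: 4.62
ee_pos: [0.6145, -0.1549, 0.0422]
ee_rot: [1.922, 2.484, 0.0]
contact_force: [0.2, -0.6, 0.7]
finger_gap: 0.563
grasp_force: 0.0
```

```bash
python3 - <<'E'
from h import *
im=bot.snapshot("scene")
cv2.imwrite("pics/a2.png",cv2.resize(im[220:340,210:350],None,fx=5,fy=5,interpolation=2))
o=bot.observe();p=o["ee_pos"];print(p)
for s in(-1,1):
  for z in(0,): print([np.round((np.array(proj("scene",[p[0]+s*.031*.968,p[1]+s*.031*.25,zz]))-[220,210])*5)[::-1] for zz in(.028,.042)])
E
```

```text
[ 0.61491154 -0.15499377  0.04292111]
[array([288., 375.]), array([286., 358.])]
[array([402., 439.]), array([401., 422.])]
```

View pics/a2.png

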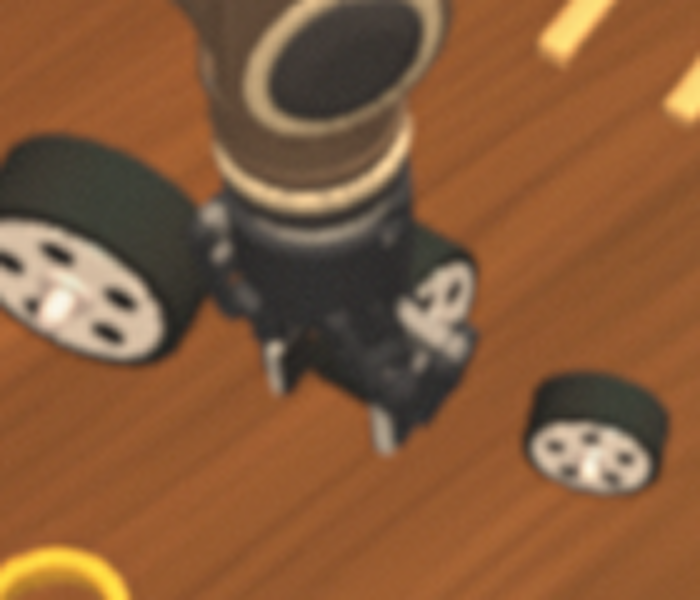

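The wheel is ahead of the fingers, with the tips at about (285, 385) and (390, 445), and the big wheel and small wheel are untouched. Now I push gently along the lane.

jog_arm([
  {"tx":-0.042,"ty":0.162,"tz":0,"turn":0,"jaw":0.13},
  {"tx":-0.042,"ty":0.162,"tz":0,"turn":0,"jaw":0.13},
  {"tx":-0.042,"ty":0.162,"tz":0,"turn":0,"jaw":0.13},
  {"tx":-0.042,"ty":0.162,"tz":0,"turn":0,"jaw":0.13},
  {"tx":-0.042,"ty":0.162,"tz":0,"turn":0,"jaw":0.13},
  {"tx":-0.042,"ty":0.162,"tz":0,"turn":0,"jaw":0.13},
  {"tx":-0.042,"ty":0.162,"tz":0,"turn":0,"jaw":0.13},
  {"tx":-0.042,"ty":0.162,"tz":0,"turn":0,"jaw":0.13},
  {"tx":-0.042,"ty":0.162,"tz":0,"turn":0,"jaw":0.13},
  {"tx":-0.042,"ty":0.162,"tz":0,"turn":0,"jaw":0.13},
  {"tx":-0.042,"ty":0.162,"tz":0,"turn":0,"jaw":0.13},
  {"tx":-0.042,"ty":0.162,"tz":0,"turn":0,"jaw":0.13},
])

```text
time: 5.67
ee_pos: [0.5988, -0.0961, 0.0412]
ee_rot: [-1.922, -2.485, 0.0]
contact_force: [-0.1, -0.4, -0.5]
finger_gap: 0.568
grasp_force: 0.0
```

```bash
python3 - <<'E'
from h import *
o=bot.observe();print(o["time"],o["ee_pos"],o["contact_force"])
im=bot.snapshot("scene");b=bot.snapshot("top")
print([(r["box"],r["confidence"]) for c in("scene","top") for r in bot.cut_out("wheel",c)])
cv2.imwrite("pics/a3.png",np.hstack([cv2.resize(im[200:350,200:350],None,fx=2.6,fy=2.6,interpolation=2),cv2.resize(b[190:340,260:410],None,fx=2.6,fy=2.6,interpolation=2)]))
E
```

```text
5.6667 [ 0.59877464 -0.09605101  0.04124581] [-0.14553193 -0.36080073 -0.54694657]
[([279.4, 265.8, 299.3, 293.4], 0.78), ([201.5, 247.5, 255.3, 294.2], 0.72), ([311.3, 293.4, 344.7, 317.0], 0.71)]
```

View pics/a3.png

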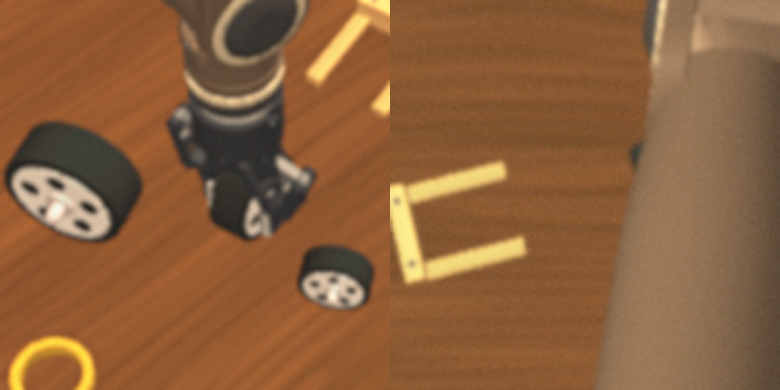

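The wheel has moved with the fingers: its lower tyre edge went from px (287, 302) to (294, 291) in the scene view. I'll keep pushing, with a slight steer toward the lane centre.

jog_arm([
  {"tx":-0.045,"ty":0.16,"tz":0,"turn":0.2,"jaw":0.13},
  {"tx":-0.045,"ty":0.16,"tz":0,"turn":0,"jaw":0.13},
  {"tx":-0.045,"ty":0.16,"tz":0,"turn":0,"jaw":0.13},
  {"tx":-0.045,"ty":0.16,"tz":0,"turn":0,"jaw":0.13},
  {"tx":-0.045,"ty":0.16,"tz":0,"turn":0,"jaw":0.13},
  {"tx":-0.045,"ty":0.16,"tz":0,"turn":0,"jaw":0.13},
  {"tx":-0.045,"ty":0.16,"tz":0,"turn":0,"jaw":0.13},
  {"tx":-0.045,"ty":0.16,"tz":0,"turn":0,"jaw":0.13},
  {"tx":-0.045,"ty":0.16,"tz":0,"turn":0,"jaw":0.13},
  {"tx":-0.045,"ty":0.16,"tz":0,"turn":0,"jaw":0.13},
  {"tx":-0.045,"ty":0.16,"tz":0,"turn":0,"jaw":0.13},
  {"tx":-0.045,"ty":0.16,"tz":0,"turn":0,"jaw":0.13},
])

```text
time: 6.87
ee_pos: [0.5826, -0.0384, 0.0413]
ee_rot: [1.896, 2.505, 0.0]
contact_force: [0.0, 0.4, 0.6]
finger_gap: 0.567
grasp_force: 0.0
```

jog_arm([
  {"tx":-0.045,"ty":0.16,"tz":0,"turn":0,"jaw":0.13},
  {"tx":-0.045,"ty":0.16,"tz":0,"turn":0,"jaw":0.13},
  {"tx":-0.045,"ty":0.16,"tz":0,"turn":0,"jaw":0.13},
  {"tx":-0.045,"ty":0.16,"tz":0,"turn":0,"jaw":0.13},
  {"tx":-0.045,"ty":0.16,"tz":0,"turn":0,"jaw":0.13},
  {"tx":-0.045,"ty":0.16,"tz":0,"turn":0,"jaw":0.13},
  {"tx":-0.045,"ty":0.16,"tz":0,"turn":0,"jaw":0.13},
  {"tx":-0.045,"ty":0.16,"tz":0,"turn":0,"jaw":0.13},
  {"tx":-0.03,"ty":0.12,"tz":0,"turn":0,"jaw":0.13},
  {"tx":-0.015,"ty":0.06,"tz":0,"turn":0,"jaw":0.13},
  {"tx":0,"ty":0,"tz":0,"turn":0,"jaw":0.13},
])

```text
time: 7.78
ee_pos: [0.5705, 0.0053, 0.0413]
ee_rot: [1.895, 2.505, 0.0]
contact_force: [0.4, -0.3, -0.1]
finger_gap: 0.56
grasp_force: 0.0
```

```bash
python3 - <<'E'
from h import *
o=bot.observe();print(o["time"],o["ee_pos"],o["contact_force"])
im=bot.snapshot("scene");b=bot.snapshot("top")
print([(r["box"],r["confidence"]) for c in("scene","top") for r in bot.cut_out("wheel",c)])
p=o["ee_pos"]; print(proj("scene",[p[0]-.016*.25,p[1]+.016*.97,.042]),proj("top",[p[0]-.016*.25,p[1]+.016*.97,.042]))
cv2.imwrite("pics/a4.png",np.hstack([cv2.resize(im[180:310,250:380],None,fx=3,fy=3,interpolation=2),cv2.resize(b[210:340,250:380],None,fx=3,fy=3,interpolation=2)]))
E
```

```text
7.7833 [0.57049901 0.00530551 0.04130595] [ 0.42601044 -0.33017991 -0.10224249]
[([202.2, 247.0, 253.2, 293.1], 0.97), ([311.6, 294.6, 346.7, 321.9], 0.58), ([307.7, 235.2, 325.9, 258.3], 0.57), ([366.4, 195.8, 379.8, 221.4], 0.83), ([403.2, 267.1, 443.1, 319.3], 0.7)]
(np.float64(242.45780331796186), np.float64(322.1738843380752)) (np.float64(261.4772177412591), np.float64(328.99732274248026))
```

View pics/a4.png

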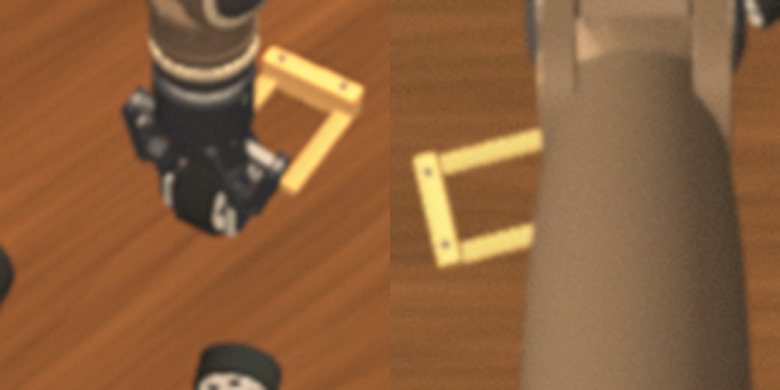

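The wheel is still between the fingers, upright, at the dock mouth (scene px ~(318, 247)). I'll do a quick check of its lateral offset before it enters.

```bash
python3 - <<'E'
from h import *
bot.snapshot("scene")
R=[r for r in bot.cut_out("wheel","scene") if 290<r["box"][0]<330 and r["box"][1]<270]
if R:
  M=R[0]["region"]; print(R[0]["box"],M.sum())
  def sil(p):
    m=np.zeros((480*S,640*S),np.uint8); fill(m,"scene",pl(p,WHEEL[0])); return cv2.resize(m.astype(np.float32),(640,480),interpolation=3)
  a=np.radians(105.7); p=bot.observe()["ee_pos"]; c=np.array([np.cos(a),np.sin(a)]);v=np.array([np.sin(a),-np.cos(a)])
  for l in(-8,-4,-2,0,2,4,8):
    row=[]
    for f in(8,12,16,20,24):
      q=p[:2]+c*f/1e3+v*l/1e3; m=sil([*q,a])
      ys,xs=np.where(m>.5); row.append((round(float(M.sum()-(m*M).sum())),xs.min(),xs.max(),ys.max()))
    print(l,row)
E
```

```text
[310.7, 236.8, 325.1, 257.5] 204
-8 [(1, np.int64(302), np.int64(331), np.int64(262)), (0, np.int64(303), np.int64(332), np.int64(260)), (0, np.int64(303), np.int64(333), np.int64(259)), (0, np.int64(304), np.int64(334), np.int64(258)), (1, np.int64(305), np.int64(335), np.int64(257))]
-4 [(0, np.int64(303), np.int64(333), np.int64(262)), (0, np.int64(304), np.int64(334), np.int64(261)), (0, np.int64(305), np.int64(335), np.int64(260)), (0, np.int64(306), np.int64(335), np.int64(259)), (0, np.int64(307), np.int64(336), np.int64(258))]
-2 [(0, np.int64(304), np.int64(334), np.int64(263)), (0, np.int64(305), np.int64(334), np.int64(261)), (0, np.int64(306), np.int64(335), np.int64(260)), (0, np.int64(307), np.int64(336), np.int64(259)), (0, np.int64(307), np.int64(337), np.int64(258))]
0 [(0, np.int64(305), np.int64(334), np.int64(263)), (0, np.int64(305), np.int64(335), np.int64(262)), (0, np.int64(306), np.int64(336), np.int64(261)), (0, np.int64(307), np.int64(337), np.int64(259)), (0, np.int64(308), np.int64(338), np.int64(258))]
2 [(0, np.int64(305), np.int64(335), np.int64(263)), (0, np.int64(306), np.int64(336), np.int64(262)), (0, np.int64(307), np.int64(337), np.int64(261)), (0, np.int64(308), np.int64(338), np.int64(260)), (0, np.int64(309), np.int64(338), np.int64(259))]
4 [(0, np.int64(306), np.int64(336), np.int64(264)), (0, np.int64(307), np.int64(337), np.int64(263)), (0, np.int64(308), np.int64(337), np.int64(261)), (1, np.int64(309), np.int64(338), np.int64(260)), (5, np.int64(310), np.int64(339), np.int64(259))]
8 [(5, np.int64(307), np.int64(337), np.int64(264)), (8, np.int64(308), np.int64(338), np.int64(263)), (12, np.int64(309), np.int64(339), np.int64(262)), (18, np.int64(310), np.int64(340), np.int64(261)), (25, np.int64(311), np.int64(341), np.int64(260))]
```

jog_arm([
  {"tx":-0.045,"ty":0.16,"tz":0,"turn":0,"jaw":0.13},
  {"tx":-0.045,"ty":0.16,"tz":0,"turn":0,"jaw":0.13},
  {"tx":-0.045,"ty":0.16,"tz":0,"turn":0,"jaw":0.13},
  {"tx":-0.045,"ty":0.16,"tz":0,"turn":0,"jaw":0.13},
  {"tx":-0.045,"ty":0.16,"tz":0,"turn":-0.1,"jaw":0.13},
  {"tx":-0.043,"ty":0.16,"tz":0,"turn":0,"jaw":0.13},
  {"tx":-0.043,"ty":0.16,"tz":0,"turn":0,"jaw":0.13},
  {"tx":-0.043,"ty":0.16,"tz":0,"turn":0,"jaw":0.13},
  {"tx":-0.043,"ty":0.16,"tz":0,"turn":0,"jaw":0.13},
  {"tx":-0.043,"ty":0.16,"tz":0,"turn":0,"jaw":0.13},
  {"tx":-0.043,"ty":0.16,"tz":0,"turn":0,"jaw":0.13},
  {"tx":-0.043,"ty":0.16,"tz":0,"turn":0,"jaw":0.13},
])

```text
time: 9.08
ee_pos: [0.5547, 0.0629, 0.0413]
ee_rot: [1.909, 2.495, 0.0]
contact_force: [0.3, -0.5, 0.2]
finger_gap: 0.565
grasp_force: 0.0
```

jog_arm([
  {"tx":-0.043,"ty":0.16,"tz":0,"turn":0,"jaw":0.13},
  {"tx":-0.043,"ty":0.16,"tz":0,"turn":-0.1,"jaw":0.13},
  {"tx":-0.03,"ty":0.12,"tz":0,"turn":0,"jaw":0.13},
  {"tx":-0.03,"ty":0.12,"tz":0,"turn":0,"jaw":0.13},
  {"tx":-0.02,"ty":0.08,"tz":0,"turn":0,"jaw":0.13},
  {"tx":-0.02,"ty":0.08,"tz":0,"turn":0,"jaw":0.13},
  {"tx":0,"ty":0,"tz":0,"turn":0,"jaw":0.13},
])

```text
time: 9.67
ee_pos: [0.5491, 0.0845, 0.0413]
ee_rot: [-1.922, -2.485, -0.0]
contact_force: [-0.0, -0.8, -0.4]
finger_gap: 0.564
grasp_force: 0.0
```

```bash
python3 - <<'E'
from h import *
o=bot.observe();p=o["ee_pos"];print(o["time"],p,o["contact_force"])
a=np.radians(104.5);e=p[:2]-[.537,.1215];print("tool in dock",np.cos(a)*e[0]+np.sin(a)*e[1],-np.sin(a)*e[0]+np.cos(a)*e[1])
im=bot.snapshot("scene");b=bot.snapshot("top")
print([(r["box"],r["confidence"]) for c in("scene","top") for r in bot.cut_out("wheel",c)])
cv2.imwrite("pics/a5.png",np.hstack([cv2.resize(im[160:290,270:400],None,fx=3,fy=3,interpolation=2),cv2.resize(b[210:340,230:360],None,fx=3,fy=3,interpolation=2)]))
E
```

```text
9.6667 [0.54909578 0.08446047 0.0412916 ] [-0.01923312 -0.81666102 -0.41978596]
tool in dock -0.038888278263285635 -0.0024365409568417058
[([327.5, 210.9, 340.4, 235.8], 0.62), ([314.1, 292.9, 342.4, 321.8], 0.62), ([201.1, 245.7, 255.3, 294.4], 0.6), ([402.4, 266.6, 440.9, 318.1], 0.83), ([361.2, 193.0, 380.9, 219.4], 0.56)]
```

View pics/a5.png

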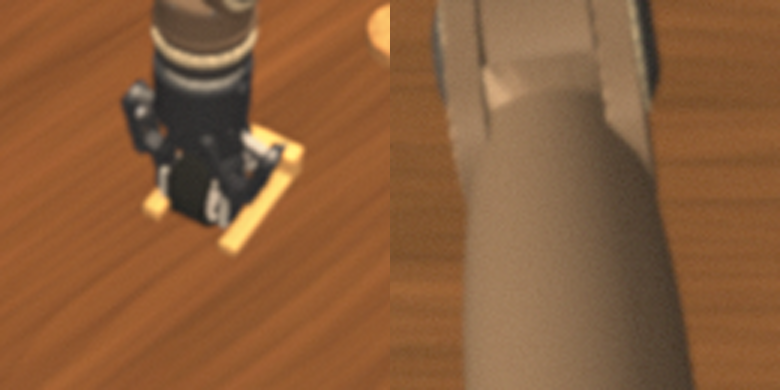

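The wheel is upright in the lane between the cheeks, with the tyre bottom at left panel (205, 225), which is scene px ~(338, 235), about 25 mm short of touching. I'll do the final approach slowly.

jog_arm([
  {"tx":-0.02,"ty":0.08,"tz":0,"turn":0,"jaw":0.13},
  {"tx":-0.02,"ty":0.08,"tz":0,"turn":0,"jaw":0.13},
  {"tx":-0.02,"ty":0.08,"tz":0,"turn":0,"jaw":0.13},
  {"tx":-0.02,"ty":0.08,"tz":0,"turn":0,"jaw":0.13},
  {"tx":-0.02,"ty":0.08,"tz":0,"turn":0,"jaw":0.13},
  {"tx":-0.01,"ty":0.04,"tz":0,"turn":0,"jaw":0.13},
  {"tx":0,"ty":0,"tz":0,"turn":0,"jaw":0.13},
])

```text
time: 10.45
ee_pos: [0.5458, 0.0976, 0.0413]
ee_rot: [-1.922, -2.485, 0.0]
contact_force: [-0.2, 0.0, -0.0]
finger_gap: 0.56
grasp_force: 0.0
```

jog_arm([
  {"tx":-0.01,"ty":0.04,"tz":0,"turn":0,"jaw":0.13},
  {"tx":-0.01,"ty":0.04,"tz":0,"turn":0,"jaw":0.13},
])

```text
time: 10.62
ee_pos: [0.5453, 0.0997, 0.0413]
ee_rot: [1.922, 2.485, -0.0]
contact_force: [0.1, -0.6, -0.2]
finger_gap: 0.563
grasp_force: 0.0
```

jog_arm([
  {"tx":-0.01,"ty":0.04,"tz":0,"turn":0,"jaw":0.13},
  {"tx":-0.01,"ty":0.04,"tz":0,"turn":0,"jaw":0.13},
])

```text
time: 10.78
ee_pos: [0.5447, 0.1021, 0.0413]
ee_rot: [1.922, 2.485, 0.0]
contact_force: [-0.0, -0.0, 0.7]
finger_gap: 0.568
grasp_force: 0.0
```

jog_arm([
  {"tx":-0.01,"ty":0.03,"tz":0,"turn":0,"jaw":0.13},
  {"tx":0,"ty":0.03,"tz":0,"turn":0,"jaw":0.13},
  {"tx":-0.01,"ty":0.03,"tz":0,"turn":0,"jaw":0.13},
  {"tx":0,"ty":0,"tz":0,"turn":0,"jaw":0.13},
])

```text
time: 11.12
ee_pos: [0.5441, 0.1049, 0.0413]
ee_rot: [-1.922, -2.485, -0.0]
contact_force: [0.0, -0.3, 0.6]
finger_gap: 0.565
grasp_force: 0.0
```

jog_arm([
  {"tx":0.03,"ty":-0.12,"tz":0,"turn":0,"jaw":0.13},
  {"tx":0.06,"ty":-0.24,"tz":0,"turn":0,"jaw":0.13},
  {"tx":0.08,"ty":-0.32,"tz":0,"turn":0,"jaw":0.13},
  {"tx":0.12,"ty":-0.48,"tz":0,"turn":0,"jaw":0.13},
  {"tx":0.12,"ty":-0.48,"tz":0,"turn":0,"jaw":0.13},
  {"tx":0.06,"ty":-0.24,"tz":0.5,"turn":0,"jaw":0.13},
  {"tx":0,"ty":0,"tz":1,"turn":0,"jaw":0.13},
  {"tx":0,"ty":0,"tz":1,"turn":0,"jaw":0.13},
  {"tx":0,"ty":0,"tz":1,"turn":0,"jaw":0.13},
  {"tx":0,"ty":-1,"tz":0.5,"turn":0,"jaw":0.13},
  {"tx":0,"ty":-1,"tz":0,"turn":0,"jaw":0.13},
  {"tx":0,"ty":-1,"tz":0,"turn":0,"jaw":0.13},
])

```text
time: 12.12
ee_pos: [0.5591, -0.0434, 0.1632]
ee_rot: [1.92, 2.483, 0.003]
contact_force: [0.6, 0.1, 0.3]
finger_gap: 0.566
grasp_force: 0.0
```

jog_arm([
  {"tx":0,"ty":-1,"tz":0,"turn":0,"jaw":0.13},
  {"tx":0,"ty":-1,"tz":0,"turn":0,"jaw":0.13},
  {"tx":0,"ty":-1,"tz":0,"turn":0,"jaw":0.13},
  {"tx":0,"ty":-1,"tz":0,"turn":0,"jaw":0.13},
  {"tx":0,"ty":0,"tz":0,"turn":0,"jaw":0.13},
])

```text
time: 12.53
ee_pos: [0.5578, -0.1671, 0.1611]
ee_rot: [1.928, 2.479, -0.002]
contact_force: [-0.3, 0.7, 0.1]
finger_gap: 0.566
grasp_force: 0.0
```

```bash
python3 - <<'E'
from h import *
a=np.radians(104.5); print(bot.observe()["time"])
w=locate("wheel",[.536,.122,a]); d=locate("dock",[.537,.1215,a])
for d in(d,[.537,.1209,1.824]):
  c,s=np.cos(d[2]),np.sin(d[2]); e=w[:2]-d[:2]; print("wheel in dock",c*e[0]+s*e[1],-s*e[0]+c*e[1],np.degrees(w[2]-d[2]))
im=bot.snapshot("scene");b=bot.snapshot("top")
cv2.imwrite("pics/a6.png",np.hstack([cv2.resize(im[180:270,290:390],None,fx=4,fy=4,interpolation=2),cv2.resize(b[230:320,240:340],None,fx=4,fy=4,interpolation=2)]))
E
```

```text
12.5333
wheel top [0.5363 0.1232 1.8483] 105.9 0.076
wheel scene [0.5365 0.1201 1.8751] 107.4 0.057
wheel both [0.5363 0.1221 1.8456] 105.7 0.163
dock top [0.5372 0.1231 1.8148] 104.0 0.23
dock scene [0.5372 0.1197 1.8562] 106.4 1.233
dock both [0.5371 0.1229 1.8166] 104.1 1.475
wheel in dock -0.0006373453958120623 0.0009763052611983286 1.6642038421809844
wheel in dock 0.0013016861009102394 0.0003675079942713296 1.2383071461810762
```

View pics/a6.png

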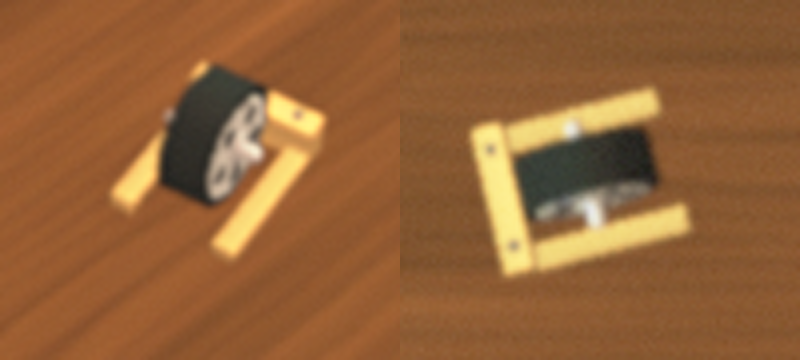

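The wheel stands upright by itself between the cheeks and at the stop (right panel centre (590, 175), i.e. top px ~(287, 274)). It measures x ≈ 0–1 mm, y ≈ 1 mm and about 1.5° off square. I'm handing in the job.

```bash
python3 -c "
from station import bot
print(bot.close_job())"
```

```text
the job is handed in; nothing more can be done
None
```

The job is handed in: I pushed the middle-sized wheel along the bench into the dock, and it stands there by itself, within about 3 mm of the stop, 1 mm off the lane's middle and under 2° off square; I didn't measure how far it turned on the way, and no verdict came back.

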